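# Wring the step block onto the base block of a laser height standard

### The job

Make up the 60 mm height standard for the laser sensor: take the long, thick one of the three loose white ceramic blocks and wring it onto the block clamped in the black nest. Lay one end of it flat on the thumbscrew end of the clamped block, overlapping it by about half its length, then slide it along with the two faces kept together until it meets the stop at the far end and sits flush over the clamped block. Let go of it there, and leave the other things on the bench where they are.

Things in the scene. Friction and masses are not known exactly. Their poses are not given: they have to be found in the camera images.
- step_block_mid (a point): centre of the block to be wrung: loose plain white ceramic block 100 x 40 x 30 mm, about 0.5 kg, lying flat on the bench on a 100 x 40 face, clear on all sides. x along its 100 mm length, y across its 40 mm width (grasp it across this width, from above), z up; its underside is 15 mm below this point. It is the only loose block that is both 100 mm long and 30 mm thick
- base_top (a point): centre of the level top (wringing) face, 42 mm above the bench, of the white ceramic block (100 x 40 x 30 mm) clamped in the nest, a fixed black plate 180 x 110 x 12 mm. x along its length towards the stop, y across its width, z up. Long sides bare down to the plate, 30 mm below. Lapped faces: light sliding drag (friction about 0.25). Wrung home, the step block's centre is 15 mm above this point
- stop (a point): middle of the top edge of the dark steel stop's face (40 mm wide) at the +x end of the clamped block, 50 mm from base_top and 14 mm above the wringing face. The face is in line with the end of the clamped block, so a block slid along +x until it meets the stop is flush end to end. Fixed
- thumbscrew (a point): outer end of the clamp's thumbscrew at the -x (open) end of the nest, 90 mm from base_top. Clamp and screw stay at least 8 mm below the wringing face, so a block can be slid on over them. Fixed
- thin_block_mid (a point): centre of a loose white ceramic block 100 x 40 x 14 mm lying flat on the bench; not wanted, leave alone
- short_block_mid (a point): centre of a loose white ceramic block 60 x 40 x 30 mm lying flat on the bench; not wanted, leave alone
- lens_mid (a point): middle of a black lens standing on the bench beyond the nest, 60 mm in diameter, 62 mm high; leave alone
- bottle_mid (a point): mid-height of a dark glass bottle with a yellow cap standing on the bench, 61 mm in diameter, 229 mm high; leave alone
- caliper_mid (a point): middle of a digital caliper lying on the bench beyond the nest, 230 mm long, 14 mm thick; leave alone
- driver_grip (a point): handle of a black-handled screwdriver 160 mm long lying on the bench on the robot's side of the nest; leave alone
Mind the look-alikes: they are no part of the job. What is shaped like the part that bears step_block_mid but red is not meant.

How it is judged:
By the outcome, as a careful person would: the job done as asked, in the order asked, and still so for the second after the job is handed in, with the robot touching nothing.
It also fails if it takes over 40 s, if anything falls off the work surface, if the arm or the gripper's body presses on something with over 40 N, if the wrist force passes 120 N, or if a joint passes its speed limit or range.

### The arm

A 6-joint arm with a two-finger parallel gripper is mounted at the origin on the work surface. World frame = base frame: x ahead of the robot, y to its left, z up, the work surface at z = 0. Lengths are in mm, angles in degrees, forces in N, time in s.
With the tool pointing down it reaches from about 300 to 850 mm from the base axis. Payload 4.2 kg.
Tool frame: the origin (TCP) lies between the finger pads; the fingertips stand 22 mm ahead of it and the grasp point (between the pads) lies 3 mm ahead of it (env.finger_overhang is the distance from the TCP to the fingertips, in mm); z points along the fingers, y is the line along which they close (so a half turn about z gives the same grasp; the last joint's range is limited). The gripper opens to 91 mm and grips with 3 to 60 N. Pads are 32 mm wide; open, the fingers measure 118 mm over their backs; the gripper's body (76 mm by 178 mm) begins 60 mm behind the grasp point.
Start: joints at [-65.833, 18.312, 89.639, -0, 72.044, -1.146], TCP at [245.856, -519.804, 235.976] pointing down, gripper open.
Joint ranges: [-177.97, 177.97], [-48.28, 115.42], [12.27, 149.76], [-77.06, 257.06], [2.81, 150.46], [-146.56, 146.56]. Speed limits (degrees/s): [147.25, 147.25, 180, 180, 180, 180].

### API

Orientations are given as [roll, pitch, yaw] about the fixed x, y, z axes, in that order (R = Rz(yaw) Ry(pitch) Rx(roll)).
In Python, from workcell import state, cams, ticket, look_for, outline_of, env gives the robot as it stands.
- The arm moves only by the tool servo_tool, never from a script. Its argument "steps" is a list of rows, each a list of 3 entries, a list of its own where there are three numbers: the closure in counts, from 0 (fully open) to 255 (shut), then the shift along the tool's x, y, z in mm, then the turn, a rotation vector about the tool's x, y, z in rad. A call has exactly 10 rows; each row shifts and turns the commanded pose from where the row before left it, along the tool's axes as they then stand; what a row does not reach is not made up. A row lasts 1/10 s, in which the tool goes at most 50 mm and 8.59 degrees, less where a joint would pass 70% of its speed; a pose out of reach is approached as far as the arm can. A call with a gripper value outside its range is refused whole. The fingers move at their own pace and stop on an object; "squeeze" is the grip in N (left out, the last holds). Time passes only in rows, so rows that do not move let the fingers close, or fill a call up. It gives the time, the measured TCP pose, the force, the opening and the grip force at its end, in the units of the state.
- state(): the state, without advancing time (a new reading comes with each control period).
- cams.grab_frame(name): name is "side" or "top"; returns a dict with "color" (384x512x3 uint8, red, green, blue), "z_map" (384x512 float32, mm along the optical axis (not along the pixel's ray), 0 where there is no reading), "fovy" (degrees; the focal length in pixels is half the picture's height over the tangent of half this angle, whatever the lens; pixels are square), "cx", "cy" (the principal point, pixels), "eye" and "rotation" of the camera in the world. Camera axes: x right, y up, looking along -z (the intrinsics and any distortion apply to the point x, -y, -z); pixel columns grow to the right and rows downward; lengths in mm; the calibration is good to about 2 mm. A picture is of the moment at which its call begins.
- ticket.job_done(): hands the job in; it is judged then, once.
Trained networks look in a picture, given as the dict that the camera call returned (one of the last four; its "shot" number tells which), for a name from the list of things; names that differ only in an ending like _2 or _b are one class to them, and where a whole thing is asked for, a point or a joint stands for the part that bears it (a point fixed in the world has none). Each returns a list of dicts, best first, with "confidence" (0 to 1); they miss things now and then, are a little off and sometimes report something else, mostly with a low value. They report only what shows in the picture. A call takes as long as a camera call. They do not tell look-alikes from the thing itself.
- look_for(picture, thing): "at" ([column, row] in pixels, amid what is visible of it).
- outline_of(picture, thing): "pixels" (384x512 bool, what is visible of it) and "at" ([column, row] in pixels, amid what is visible of it).
The state is a dict: "time_s": time; "qpos": joint angles; "qvel": joint speeds; "effort": joint torques, N m; "ee_pos": TCP position; "ee_rot": TCP orientation; "force": force on the tool from outside, world axes, zero at the start; "torque": the same for the moment, N m; "gripper_width": finger opening in mm; "gripper_force": force on a finger pad.
Only numpy, scipy, OpenCV 4.12 (cv2) and the standard library are available. Lean on these libraries where they do the work, as an engineer would, in place of code of your own. Each camera call takes 0.05 s, during which the arm holds its last target. There are 200 camera calls.

## Working session

There is one attempt and no reset: what is moved stays moved. The work goes in short steps, Python scripts to look and compute and a tool call to move; the robot and the scene stay as the last step left them, time stands still between calls to the robot, and variables do not carry over. Pictures are saved under pics/ and viewed, at most 10 in all, crops included, and the job is handed in when it is done.

Besides the shell and the picture viewer there is one more tool, called after "Request:" as a command line: name --argument value ..., lists and objects as JSON in quotes. servo_tool: Moves the arm, as the interface text tells. Its arguments: {"type":"object","properties":{"steps":{"type":"array","items":{"type":"array"}},"squeeze":{"type":"number"}},"required":["steps"]}

```bash
mkdir -p pics; ls; cat > h.py <<'E'
import numpy as np, cv2
from workcell import state, cams, ticket, look_for, outline_of, env
def pts(p):
    z=p["z_map"]; h,w=z.shape; f=h/2/np.tan(np.radians(p["fovy"])/2)
    c,r=np.meshgrid(np.arange(w),np.arange(h))
    P=np.stack([(c-p["cx"])/f*z,-(r-p["cy"])/f*z,-z],-1)
    return P@np.array(p["rotation"]).T+np.array(p["eye"])
E
python3 - <<'E'
from h import *
for n in("top","side"):
    p=cams.grab_frame(n); print(n,[k for k in p],p["eye"],p["fovy"],p["cx"],p["cy"])
    for k in p:
        if k not in("color","z_map","rotation"):print(k,p[k])
    cv2.imwrite(f"pics/{n}0.png",p["color"][:,:,::-1]); W=pts(p)
    for t in "step_block_mid base_top stop thumbscrew thin_block_mid short_block_mid lens_mid bottle_mid caliper_mid driver_grip".split():
        for d in look_for(p,t)[:4]:
            c,r=map(int,d["at"]); print(t,round(d["confidence"],2),(c,r),W[r,c].round())
print(state())
E
```

```text
pics
top ['color', 'z_map', 'fovy', 'cx', 'cy', 'eye', 'rotation', 'shot'] [ 429.52425852  -27.1205322  1030.56925089] 53.5900088154637 255.6879813720519 193.56638748951477
fovy 53.5900088154637
cx 255.6879813720519
cy 193.56638748951477
eye [ 429.52425852  -27.1205322  1030.56925089]
shot 1Traceback (most recent call last):
  File "<stdin>", line 6, in <module>
  File "h.py", line 7, in pts
    return P@np.array(p["rotation"]).T+np.array(p["eye"])
           ~~~~~~~~~~~~~~~~~~~~~~~~~~~^~~~~~~~~~~~~~~~~~~
ValueError: operands could not be broadcast together with shapes (384,512) (3,)
```

```bash
sed -i 's/    return P@.*/    from scipy.spatial.transform import Rotation as R\n    return P@R.from_euler("xyz",p["rotation"],degrees=True).as_matrix().T+np.array(p["eye"])/' h.py
python3 - <<'E'
from h import *
for n in("top","side"):
    p=cams.grab_frame(n); print(n,p["eye"],p["rotation"])
    cv2.imwrite(f"pics/{n}0.png",p["color"][:,:,::-1]); W=pts(p)
    print("bench z", np.round(np.percentile(W[...,2][p["z_map"]>0],[5,25,50,75]),1))
    for t in "step_block_mid base_top stop thumbscrew thin_block_mid short_block_mid lens_mid bottle_mid caliper_mid driver_grip".split():
        for d in look_for(p,t)[:4]:
            c,r=map(int,d["at"]); print(t,round(d["confidence"],2),(c,r),W[r,c].round())
print(state())
E
```

```text
top [ 429.52425852  -27.1205322  1030.56925089] [  8.26067804  -0.42083129 -90.75596922]
bench z [-7.461e+02 -1.600e+00  5.000e-01  2.800e+00]
step_block_mid 0.86 (174, 256) [414. 178.  28.]
step_block_mid 0.78 (136, 180) [616. 283.  27.]
step_block_mid 0.62 (184, 200) [560. 154.  29.]
base_top 0.59 (254, 181) [607. -32.  42.]
stop 0.73 (257, 183) [601. -40.  44.]
thumbscrew 0.7 (256, 181) [606. -38.  44.]
thin_block_mid 0.94 (359, 212) [ 524. -314.   13.]
short_block_mid 0.71 (136, 244) [446. 277.  31.]
lens_mid 0.74 (312, 127) [ 745. -187.   65.]
bottle_mid 0.83 (385, 143) [ 675. -345.  153.]
caliper_mid 0.97 (195, 114) [803. 130.  12.]
driver_grip 0.65 (293, 244) [ 430.  -27. 1031.]
side [468.17073382 651.79061395 831.17856758] [ 4.29569744e+01  1.24337498e-01 -1.70449541e+02]
bench z [-6.415e+02 -2.700e+00  5.000e-01  1.870e+01]
step_block_mid 0.92 (257, 261) [553. 162.  27.]
step_block_mid 0.88 (316, 272) [402. 170.  28.]
step_block_mid 0.78 (222, 304) [615. 292.  30.]
step_block_mid 0.68 (294, 313) [446. 286.  31.]
base_top 0.8 (253, 206) [596. -21.  24.]
stop 0.79 (249, 206) [
[... 551 characters left out ...]
57) [ 760. -167.   63.]
{'time_s': 1.15, 'qpos': array([-6.58326051e+01,  1.83108621e+01,  8.96377290e+01,  3.76381075e-04,
        7.20429700e+01, -1.14655327e+00]), 'qvel': array([-0.04325854, -0.01578128, -0.08127381,  0.07449517, -0.07161418,
        0.0650029 ]), 'effort': array([-4.35174579e-04, -4.12364173e+01, -2.32236546e+01,  7.26941926e-02,
        3.74531478e-02,  1.14377363e-05]), 'ee_pos': array([ 245.86579076, -519.81548228,  235.9949695 ]), 'ee_rot': array([ 1.79991556e+02, -1.89130616e-04,  2.53138322e+01]), 'force': array([-0.08616209, -0.93657003,  0.52651684]), 'torque': array([0.00808707, 0.00319133, 0.08044388]), 'gripper_force': 0.0, 'gripper_width': 91.05590524953077}
```

View pics/top0.png

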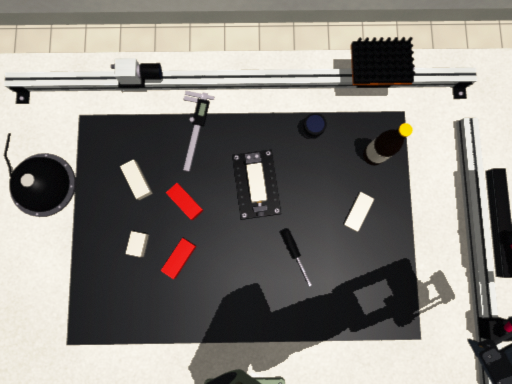

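View pics/side0.png

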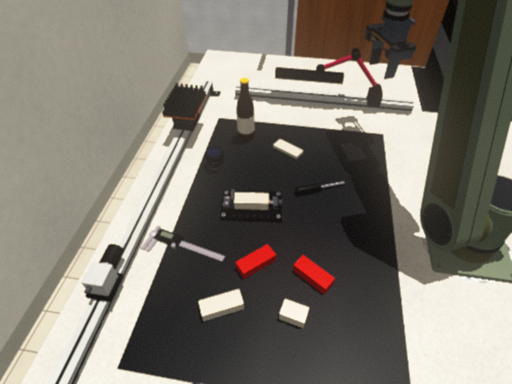

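```bash
cat >> h.py <<'E'
def rect(W,m,zlo,zhi):
    m=(m&(W[...,2]>zlo)&(W[...,2]<zhi)).astype(np.uint8)
    n,l,s,c=cv2.connectedComponentsWithStats(m,connectivity=4); i=1+np.argmax(s[1:,4]); q=l==i
    P=W[q]; (cx,cy),(a,b),t=cv2.minAreaRect(P[:,:2].astype(np.float32))
    if a<b: a,b,t=b,a,t+90
    return np.round([cx,cy,np.median(P[:,2]),a,b,(t+90)%180-90,len(P)],1), np.round(P[:,:2].mean(0),1)
def white(p):
    c=p["color"].astype(int); return (c.min(-1)>130)
def region(W,x,y,r=90): return np.hypot(W[...,0]-x,W[...,1]-y)<r
E
python3 - <<'E'
from h import *
ims={}
for n in("top","side"):
    p=cams.grab_frame(n); W=pts(p); w=white(p)
    print(n,"step",rect(W,w&region(W,615,285),15,45))
    print(n,"base",rect(W,w&region(W,603,-30),32,55))
    print(n,"thin",rect(W,w&region(W,527,-314),5,30)); print(n,"short",rect(W,w&region(W,447,285),15,45))
    ims[n]=p["color"][:,:,::-1]
up=lambda im,c,r,h=28:cv2.resize(im[r-h:r+h,c-h-9:c+h+9],(400,300),interpolation=cv2.INTER_CUBIC)
t,s=ims["top"],ims["side"]
cv2.imwrite("pics/crop.png",np.vstack([np.hstack([up(t,136,180),up(t,257,184,40)]),np.hstack([up(s,222,304),up(s,252,204,40)])]))
E
```

```text
top step (array([618.5, 286.7,  29.5,  99.8,  40.7,  27.2, 577. ]), array([618. , 285.7]))
top base (array([604.6, -37.7,  42.2, 100. ,  39.8,   7.2, 564. ]), array([604. , -37.8]))
top thin (array([ 526.3, -312.8,   14.4,  101.1,   40.4,  -28.8,  556. ]), array([ 525.3, -312.5]))
top short (array([446.9, 279.1,  29.1,  60.2,  41.2, -11.8, 371. ]), array([446.5, 278.1]))
side step (array([619.1, 287.2,  29.7,  99.8,  41.6,  26.9, 690. ]), array([619.1, 288.4]))
side base (array([604.7, -36.2,  41.8,  99.6,  42.1,   8.6, 351. ]), array([603.8, -36.8]))
side thin (array([ 524.2, -313.2,   13.7,  101.7,   43.4,  -30.5,  227. ]), array([ 524.8, -311.5]))
side short (array([446.8, 279.7,  29.8,  60. ,  40.9, -11.7, 438. ]), array([446.6, 280.4]))
```

View pics/crop.png

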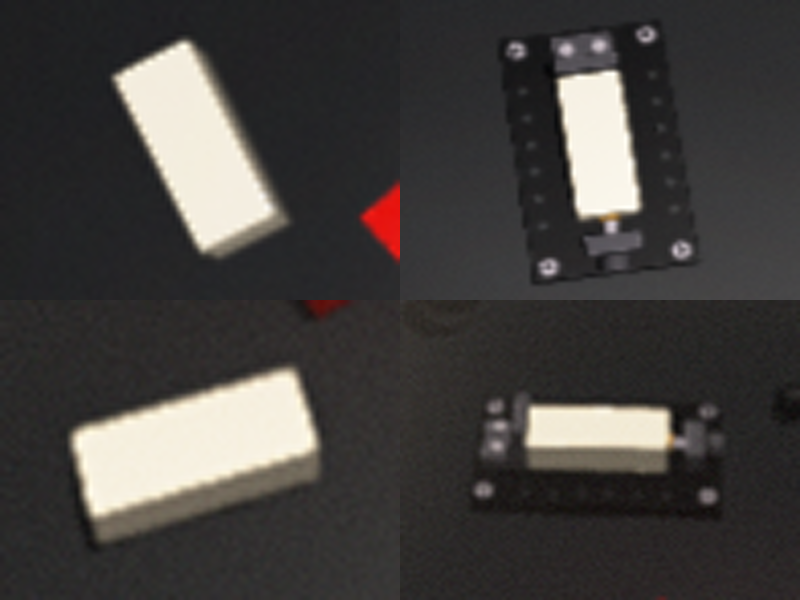

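The crop confirms the choice. In the top view the detections for this class are:
- **White (136,180):** long and thick, in the open. It is about 100 x 40 with its top at z≈29.5, so it fits the description.
- **(184,200) and (178,258):** red, so not meant.
- **(359,212):** thin, 14 mm.
- **(136,244):** short, 60 mm.

The stop is at the far end of the nest (world +x) and the thumbscrew is at the near end.

```bash
cat >> h.py <<'E'
def pca(W,m,zlo,zhi):
    m=(m&(W[...,2]>zlo)&(W[...,2]<zhi)).astype(np.uint8)
    n,l,s,c=cv2.connectedComponentsWithStats(m,connectivity=4); P=W[l==1+np.argmax(s[1:,4])][:,:2]
    v=np.linalg.svd(P-P.mean(0),full_matrices=False)[2][0]; v=v*np.sign(v[0])
    u=np.array([-v[1],v[0]]); a=(P-P.mean(0)); e=lambda d:np.percentile(a@d,[1,99])
    return P.mean(0).round(1), round(float(np.degrees(np.arctan2(v[1],v[0]))),2), e(v).round(1),e(u).round(1)
E
python3 - <<'E'
from h import *
for n in("top","side","top","side"):
    p=cams.grab_frame(n); W=pts(p); w=white(p)
    print(n,pca(W,w&region(W,618,286),22,40),pca(W,w&region(W,603,-37),36,50))
    m=region(W,604,-37,115); z=W[...,2]; q=(cv2.medianBlur(z.astype(np.float32),5)>6.5)&m
    print(" plate",rect(W,q,-5,60))
E
```

```text
top (array([618. , 285.9]), 26.91, array([-48.3,  50.1]), array([-19.6,  20. ])) (array([604. , -37.8]), 7.21, array([-48.6,  49.8]), array([-19.4,  19.4]))
 plate (array([ 605.1,  -37.5,   13.4,  180.6,  110. ,    7.3, 2623. ]), array([601.7, -37.4]))
side (array([619.2, 288.4]), 27.23, array([-49.4,  48.1]), array([-20.2,  19.2])) (array([603.5, -36.8]), 8.3, array([-48.5,  50. ]), array([-20.2,  20.2]))
 plate (array([ 605.7,  -42.2,   14.3,  178.9,  123.2,    7. , 1742. ]), array([602.1, -23.8]))
top (array([618.3, 286.1]), 26.89, array([-48.4,  49.3]), array([-19.4,  20.1])) (array([604. , -37.7]), 7.1, array([-48.9,  49.8]), array([-19.5,  19.4]))
 plate (array([ 606.2,  -37.8,   13.6,  183. ,  111. ,    7.3, 2622. ]), array([601.8, -37.4]))
side (array([619.1, 288.4]), 27.25, array([-49.5,  48.1]), array([-20.4,  18.9])) (array([603.5, -37. ]), 8.29, array([-48.4,  50. ]), array([-20.3,  20.2]))
 plate (array([ 605.5,  -40.9,   14.4,  179.1,  122.7,    6.8, 1730. ]), array([601.8, -24.1]))
```

Request:
servo_tool --steps '[[0, [34, -28.5, 0], [0, 0, 0]], [0, [34, -28.5, 0], [0, 0, 0]], [0, [34, -28.5, 0], [0, 0, 0]], [0, [34, -28.5, 0], [0, 0, 0]], [0, [34, -28.5, 0], [0, 0, 0]], [0, [34, -28.5, 0], [0, 0, 0]], [0, [34, -28.5, 0], [0, 0, 0]], [0, [34, -28.5, 0], [0, 0, 0]], [0, [34, -28.5, 0], [0, 0, 0]], [0, [34, -28.5, 0], [0, 0, 0]]]'

```text
time_s: 2.45
ee_pos: [431.8, -115.1, 236.3]
ee_rot: [180.0, -0.0, 25.3]
force: [0.3, -1.2, -0.4]
gripper_width: 90.8
gripper_force: 0.0
```

Request:
servo_tool --steps '[[0, [34, -28.5, 6], [0, 0, 0]], [0, [34, -28.5, 6], [0, 0, 0]], [0, [34, -28.5, 6], [0, 0, 0]], [0, [34, -28.5, 6], [0, 0, 0]], [0, [34, -28.5, 6], [0, 0, 0]], [0, [34, -28.5, 6], [0, 0, 0]], [0, [34, -28.5, 6], [0, 0, 0]], [0, [34, -28.5, 6], [0, 0, 0]], [0, [34, -28.5, 6], [0, 0, 0]], [0, [30, -26, 6], [0, 0, 0]]]'

```text
time_s: 3.45
ee_pos: [615.0, 284.4, 175.5]
ee_rot: [180.0, -0.0, 25.3]
force: [0.7, -1.4, -0.0]
gripper_width: 90.9
gripper_force: 0.0
```

Request:
servo_tool --steps '[[0, [2, 0, 15], [0, 0, -0.03]], [0, [2, 0, 20], [0, 0, 0]], [0, [0, 0, 20], [0, 0, 0]], [0, [0, 0, 20], [0, 0, 0]], [0, [0, 0, 20], [0, 0, 0]], [0, [0, 0, 5], [0, 0, 0]], [0, [0, 0, 0], [0, 0, 0]], [0, [0, 0, 0], [0, 0, 0]], [0, [0, 0, 0], [0, 0, 0]], [0, [0, 0, 0], [0, 0, 0]]]'

```text
time_s: 4.45
ee_pos: [618.4, 284.1, 77.1]
ee_rot: [180.0, -0.1, 27.0]
force: [0.0, 0.6, 0.0]
gripper_width: 91.3
gripper_force: 0.0
```

Request:
servo_tool --steps '[[0, [1.7, -2.4, 10], [0, 0, 0]], [0, [0, 0, 15], [0, 0, 0]], [0, [0, 0, 15], [0, 0, 0]], [0, [0, 0, 8], [0, 0, 0]], [0, [0, 0, 0], [0, 0, 0]], [0, [0, 0, 0], [0, 0, 0]], [255, [0, 0, 0], [0, 0, 0]], [255, [0, 0, 0], [0, 0, 0]], [255, [0, 0, 0], [0, 0, 0]], [255, [0, 0, 0], [0, 0, 0]]]' --squeeze 35

```text
time_s: 5.45
ee_pos: [618.5, 286.9, 28.3]
ee_rot: [180.0, -0.0, 27.0]
force: [0.1, 1.2, -1.3]
gripper_width: 62.0
gripper_force: 0.0
```

Request:
servo_tool --steps '[[255, [0, 0, 0], [0, 0, 0]], [255, [0, 0, 0], [0, 0, 0]], [255, [0, 0, 0], [0, 0, 0]], [255, [0, 0, 0], [0, 0, 0]], [255, [0, 0, -10], [0, 0, 0]], [255, [0, 0, -20], [0, 0, 0]], [255, [0, 0, -20], [0, 0, 0]], [255, [0, 0, -20], [0, 0, 0]], [255, [0, 0, -20], [0, 0, 0]], [255, [0, 0, -10], [0, 0, 0]]]'

```text
time_s: 6.45
ee_pos: [618.7, 287.0, 129.7]
ee_rot: [180.0, -0.1, 27.0]
force: [1.0, 0.1, -4.3]
gripper_width: 39.6
gripper_force: 35.0
```

Request:
servo_tool --steps '[[255, [-13, 15, 0], [0, 0, 0]], [255, [-22, 28, 0], [0, 0, 0]], [255, [-22, 28, 0], [0, 0, 0]], [255, [-22, 28, 0], [0, 0, 0]], [255, [-22, 28, 0], [0, 0, 0]], [255, [-22, 28, 0], [0, 0, 0]], [255, [-22, 28, 0], [0, 0, 0]], [255, [-22, 28, 0], [0, 0, 0]], [255, [-22, 28, 0], [0, 0, 0]], [255, [-20, 26, 0], [0, 0, 0]]]'

```text
time_s: 7.45
ee_pos: [551.4, -45.7, 127.5]
ee_rot: [-180.0, 0.1, 27.0]
force: [0.5, 0.5, -4.8]
gripper_width: 39.7
gripper_force: 35.0
```

Request:
servo_tool --steps '[[255, [0, 0, 0], [0, 0, 0.086]], [255, [0, 0, 0], [0, 0, 0.086]], [255, [0, 0, 0], [0, 0, 0.086]], [255, [0, 0, 0], [0, 0, 0.086]], [255, [0, 0, 10], [0, 0, 0]], [255, [0, 0, 10], [0, 0, 0]], [255, [0, 0, 10], [0, 0, 0]], [255, [0, 0, 10], [0, 0, 0]], [255, [0, 0, 0], [0, 0, 0]], [255, [0, 0, 0], [0, 0, 0]]]'

```text
time_s: 8.45
ee_pos: [552.5, -44.1, 87.5]
ee_rot: [-180.0, 0.0, 7.3]
force: [-0.1, -0.4, -3.1]
gripper_width: 39.8
gripper_force: 35.0
```

```bash
python3 - <<'E'
from h import *
print(state()["ee_pos"],state()["ee_rot"])
for n in("top","side"):
    p=cams.grab_frame(n); W=pts(p); cv2.imwrite(f"pics/{n}1.png",p["color"][:,:,::-1]); w=white(p)
    for d in outline_of(p,"step_block_mid")[:3]: print(n,d["at"],d["confidence"],np.median(W[d["pixels"]],0).round(1))
    try: print(n,"held",rect(W,w&region(W,553,-44,75),58,90))
    except Exception as e: print(e)
i=[cv2.imread(f"pics/{n}1.png") for n in("top","side")]
cv2.imwrite("pics/c1.png",np.hstack([cv2.resize(i[0][140:260,195:315],(400,400)),cv2.resize(i[1][130:250,200:320],(400,400))]))
E
```

```text
[552.49696788 -44.1085278   87.48094019] [-1.79995996e+02  4.36995385e-02  7.34269373e+00]
top [176.2, 256.8] 0.88 [408.5 167.3  29.4]
top [186.3, 200.7] 0.61 [556.7 154.   29.5]
top [263.2, 218.5] 0.43 [514.6 -48.6  89.5]
top held (array([507.4, -52. ,  88.3,  33.2,   6.9, -84.6,  31. ]), array([506.7, -53.4]))
side [257.6, 260.6] 0.8 [555.9 161.8  29.1]
side [318.4, 273.1] 0.69 [408.2 176.4  29.1]
side [258.3, 195.3] 0.43 [578.6 -27.9  76.4]
side held (array([506.9, -45. ,  89.1,  10.7,   2.9, -83.5,   5. ]), array([507.1, -44.8]))
```

View pics/c1.png

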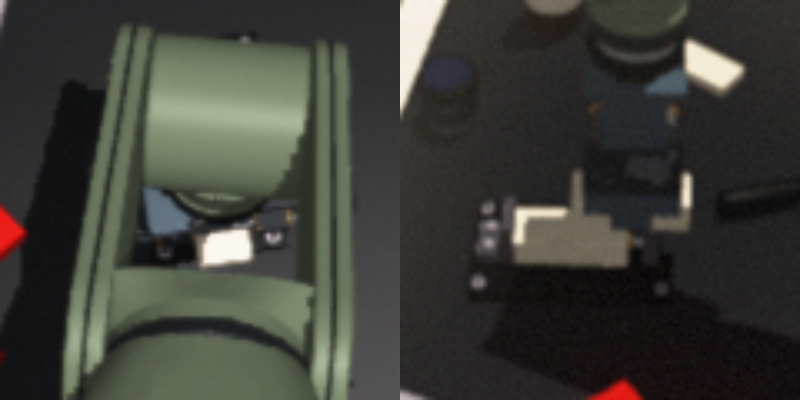

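The crop shows the block held level above the thumbscrew half of the clamped block, in line with it. In the side crop the held block is at about (600,240) and the stop is clear at (500,225). I'm lowering it gently now.

Request:
servo_tool --steps '[[255, [0, 0, 4], [0, 0, 0]], [255, [0, 0, 4], [0, 0, 0]], [255, [0, 0, 4], [0, 0, 0]], [255, [0, 0, 3], [0, 0, 0]], [255, [0, 0, 0.5], [0, 0, 0]], [255, [0, 0, 0.5], [0, 0, 0]], [255, [0, 0, 0.5], [0, 0, 0]], [255, [0, 0, 0.5], [0, 0, 0]], [255, [0, 0, 0], [0, 0, 0]], [255, [0, 0, 0], [0, 0, 0]]]'

```text
time_s: 9.65
ee_pos: [552.7, -44.1, 71.0]
ee_rot: [180.0, -0.0, 7.3]
force: [0.2, 1.3, -4.6]
gripper_width: 39.9
gripper_force: 35.0
```

Request:
servo_tool --steps '[[255, [0, 0, 0.2], [0, 0, 0]], [255, [0, 0, 0.2], [0, 0, 0]], [255, [0, 0, 0.2], [0, 0, 0]], [255, [0, 0, 0.2], [0, 0, 0]], [255, [0, 0, 0.2], [0, 0, 0]], [255, [0, 0, 0], [0, 0, 0]], [255, [0, 0, 0], [0, 0, 0]], [255, [0, 0, 0], [0, 0, 0]], [255, [0, 0, 0], [0, 0, 0]], [255, [0, 0, 0], [0, 0, 0]]]'

```text
time_s: 10.65
ee_pos: [552.6, -44.1, 69.9]
ee_rot: [180.0, -0.0, 7.3]
force: [0.0, -0.5, -4.2]
gripper_width: 39.8
gripper_force: 35.0
```

Request:
servo_tool --steps '[[255, [0, 0, 0.2], [0, 0, 0]], [255, [0, 0, 0.2], [0, 0, 0]], [255, [0, 0, 0.2], [0, 0, 0]], [255, [0, 0, 0.2], [0, 0, 0]], [255, [0, 0, 0], [0, 0, 0]], [255, [0, 0, 0], [0, 0, 0]], [255, [0, 0, 0], [0, 0, 0]], [255, [0, 0, 0], [0, 0, 0]], [255, [0, 0, 0], [0, 0, 0]], [255, [0, 0, 0], [0, 0, 0]]]'

```text
time_s: 11.65
ee_pos: [552.6, -44.1, 69.9]
ee_rot: [180.0, -0.0, 7.3]
force: [-3.1, 1.0, 6.0]
gripper_width: 40.0
gripper_force: 35.0
```

```bash
python3 -c "
from h import *
s=state(); print(s['ee_pos'],s['ee_rot'],s['force'],s['torque'])"
```

```text
[552.58771043 -44.13811472  69.8982836 ] [ 1.79989806e+02 -2.18472252e-02  7.32411540e+00] [-3.11861367  0.98603518  5.97828592] [ 0.12597793  0.49260802 -0.00256316]
```

Contact is made at about 11 N. Now I slide toward the stop.

Request:
servo_tool --steps '[[255, [2, 0, 0], [0, 0, 0]], [255, [4, 0, 0], [0, 0, 0]], [255, [5, 0, 0], [0, 0, 0]], [255, [5, 0, 0], [0, 0, 0]], [255, [5, 0, 0], [0, 0, 0]], [255, [5, 0, 0], [0, 0, 0]], [255, [5, 0, 0], [0, 0, 0]], [255, [5, 0, 0], [0, 0, 0]], [255, [4, 0, 0], [0, 0, 0]], [255, [2, 0, 0], [0, 0, 0]]]'

```text
time_s: 12.65
ee_pos: [592.4, -39.1, 69.9]
ee_rot: [180.0, 0.2, 7.3]
force: [-9.8, -0.9, 10.0]
gripper_width: 39.9
gripper_force: 35.0
```

Request:
servo_tool --steps '[[255, [1, 0, 0], [0, 0, 0]], [255, [1, 0, 0], [0, 0, 0]], [255, [1, 0, 0], [0, 0, 0]], [255, [1, 0, 0], [0, 0, 0]], [255, [1, 0, 0], [0, 0, 0]], [255, [1, 0, 0], [0, 0, 0]], [255, [1, 0, 0], [0, 0, 0]], [255, [1, 0, 0], [0, 0, 0]], [255, [0, 0, 0], [0, 0, 0]], [255, [0, 0, 0], [0, 0, 0]]]'

```text
time_s: 13.65
ee_pos: [600.3, -38.1, 69.9]
ee_rot: [180.0, 0.2, 7.3]
force: [-6.6, -1.4, 8.7]
gripper_width: 40.0
gripper_force: 35.0
```

Request:
servo_tool --steps '[[255, [0.6, 0, 0], [0, 0, 0]], [255, [0.6, 0, 0], [0, 0, 0]], [255, [0.6, 0, 0], [0, 0, 0]], [255, [0.6, 0, 0], [0, 0, 0]], [255, [0.6, 0, 0], [0, 0, 0]], [255, [0, 0, 0], [0, 0, 0]], [255, [0, 0, 0], [0, 0, 0]], [255, [0, 0, 0], [0, 0, 0]], [255, [0, 0, 0], [0, 0, 0]], [255, [0, 0, 0], [0, 0, 0]]]'

```text
time_s: 14.65
ee_pos: [603.2, -37.7, 69.9]
ee_rot: [180.0, 0.2, 7.3]
force: [-7.7, -0.4, 8.1]
gripper_width: 39.5
gripper_force: 35.0
```

Request:
servo_tool --steps '[[255, [0.5, 0, 0], [0, 0, 0]], [255, [0.5, 0, 0], [0, 0, 0]], [255, [0.5, 0, 0], [0, 0, 0]], [255, [0.5, 0, 0], [0, 0, 0]], [255, [0.5, 0, 0], [0, 0, 0]], [255, [0, 0, 0], [0, 0, 0]], [255, [0, 0, 0], [0, 0, 0]], [255, [0, 0, 0], [0, 0, 0]], [255, [0, 0, 0], [0, 0, 0]], [255, [0, 0, 0], [0, 0, 0]]]'

```text
time_s: 15.65
ee_pos: [603.9, -37.6, 69.9]
ee_rot: [-180.0, 0.4, 7.3]
force: [-12.5, -2.2, 11.4]
gripper_width: 39.7
gripper_force: 35.0
```

Request:
servo_tool --steps '[[255, [0.5, 0, 0], [0, 0, 0]], [255, [0.5, 0, 0], [0, 0, 0]], [255, [0, 0, 0], [0, 0, 0]], [255, [0, 0, 0], [0, 0, 0]], [255, [0, 0, 0], [0, 0, 0]], [255, [0, 0, 0], [0, 0, 0]], [255, [0, 0, 0], [0, 0, 0]], [255, [0, 0, 0], [0, 0, 0]], [255, [0, 0, 0], [0, 0, 0]], [255, [0, 0, 0], [0, 0, 0]]]'

```text
time_s: 16.65
ee_pos: [604.0, -37.6, 69.9]
ee_rot: [-180.0, 0.6, 7.3]
force: [-14.7, -1.3, 13.1]
gripper_width: 39.6
gripper_force: 35.0
```

It is at the stop: the commanded pose moves on but the block doesn't, and the force rises. Next I relax and open. Then I lower the open fingers so they straddle both blocks and close lightly, which makes the long sides flush.

Request:
servo_tool --steps '[[255, [-0.7, 0, -0.5], [0, 0, 0]], [255, [-0.7, 0, -0.3], [0, 0, 0]], [255, [0, 0, 0], [0, 0, 0]], [0, [0, 0, 0], [0, 0, 0]], [0, [0, 0, 0], [0, 0, 0]], [0, [0, 0, 0], [0, 0, 0]], [0, [0, 0, 0], [0, 0, 0]], [0, [0, 0, 0], [0, 0, 0]], [0, [0, 0, 0], [0, 0, 0]], [0, [0, 0, 0], [0, 0, 0]]]'

```text
time_s: 17.65
ee_pos: [607.3, -37.1, 69.9]
ee_rot: [180.0, -0.0, 7.3]
force: [-0.6, 0.4, -0.8]
gripper_width: 90.3
gripper_force: 0.0
```

Request:
servo_tool --steps '[[0, [0, 0, 4], [0, 0, 0]], [0, [0, 0, 5], [0, 0, 0]], [0, [0, 0, 4], [0, 0, 0]], [0, [0, 0, 0], [0, 0, 0]], [0, [0, 0, 0], [0, 0, 0]], [255, [0, 0, 0], [0, 0, 0]], [255, [0, 0, 0], [0, 0, 0]], [255, [0, 0, 0], [0, 0, 0]], [255, [0, 0, 0], [0, 0, 0]], [255, [0, 0, 0], [0, 0, 0]]]' --squeeze 20

```text
time_s: 18.65
ee_pos: [607.3, -37.1, 57.0]
ee_rot: [180.0, -0.0, 7.3]
force: [0.4, -0.7, -0.0]
gripper_width: 54.3
gripper_force: 0.0
```

Request:
servo_tool --steps '[[255, [0, 0, 0], [0, 0, 0]], [255, [0, 0, 0], [0, 0, 0]], [255, [0, 0, 0], [0, 0, 0]], [255, [0, 0, 0], [0, 0, 0]], [255, [0, 0, 0], [0, 0, 0]], [255, [0, 0, 0], [0, 0, 0]], [255, [0, 0, 0], [0, 0, 0]], [255, [0, 0, 0], [0, 0, 0]], [255, [0, 0, 0], [0, 0, 0]], [255, [0, 0, 0], [0, 0, 0]]]'

```text
time_s: 19.65
ee_pos: [607.1, -36.6, 56.9]
ee_rot: [-180.0, 0.0, 7.3]
force: [-0.5, 6.1, 1.4]
gripper_width: 39.6
gripper_force: 20.0
```

Request:
servo_tool --steps '[[0, [0, 0, 0], [0, 0, 0]], [0, [0, 0, 0], [0, 0, 0]], [0, [0, 0, 0], [0, 0, 0]], [0, [0, 0, 0], [0, 0, 0]], [0, [0, 0, 0], [0, 0, 0]], [0, [0, 0, 0], [0, 0, 0]], [0, [0, 0, -5], [0, 0, 0]], [0, [0, 0, -20], [0, 0, 0]], [0, [0, 0, -30], [0, 0, 0]], [0, [0, 0, -30], [0, 0, 0]]]'

```text
time_s: 20.65
ee_pos: [607.0, -37.1, 142.9]
ee_rot: [-180.0, 0.0, 7.3]
force: [0.7, 0.3, -1.5]
gripper_width: 91.2
gripper_force: 0.0
```

Request:
servo_tool --steps '[[0, [0, 0, -30], [0, 0, 0]], [0, [0, 15, -30], [0, 0, 0]], [0, [-10, 30, -20], [0, 0, 0]], [0, [-10, 35, 0], [0, 0, 0]], [0, [-10, 40, 0], [0, 0, 0]], [0, [-10, 40, 0], [0, 0, 0]], [0, [-10, 40, 0], [0, 0, 0]], [0, [-10, 40, 0], [0, 0, 0]], [0, [-10, 30, 0], [0, 0, 0]], [0, [0, 10, 0], [0, 0, 0]]]'

```text
time_s: 21.65
ee_pos: [572.4, -326.9, 222.1]
ee_rot: [179.9, 0.0, 7.1]
force: [0.0, 0.5, -0.4]
gripper_width: 91.0
gripper_force: 0.0
```

```bash
python3 - <<'E'
from h import *
print(state()["ee_pos"],state()["force"])
for n in("top","side"):
    p=cams.grab_frame(n); W=pts(p); cv2.imwrite(f"pics/{n}2.png",p["color"][:,:,::-1]); w=white(p)
    print(n,"step",pca(W,w&region(W,604,-37),62,90),rect(W,w&region(W,604,-37),62,90))
    for k,x,y,z in(("thin",526,-313,5),("short",447,279,15)):print(k,rect(W,w&region(W,x,y),z,45))
i=[cv2.imread(f"pics/{n}2.png") for n in("top","side")]
cv2.imwrite("pics/c2.png",np.hstack([cv2.resize(i[0][144:224,217:297],(400,400),interpolation=2),cv2.resize(i[1][160:240,212:292],(400,400),interpolation=2)]))
E
```

```text
[ 572.3530895  -326.91548996  222.12330568] [ 0.00609279  0.49592266 -0.42838033]
top step (array([604.2, -37.7]), 7.35, array([-48.7,  49.8]), array([-19.5,  19.6])) (array([605.1, -37.5,  72.2, 100.6,  39.8,   7.3, 599. ]), array([604.2, -37.7]))
thin (array([ 525.8, -313. ,   14.4,  100.6,   40.5,  -28.4,  536. ]), array([ 524. , -311.7]))
short (array([447. , 279. ,  29.1,  59.9,  40.4, -12.3, 370. ]), array([446.6, 278.2]))
side step (array([603.8, -36.8]), 7.64, array([-48.2,  49.7]), array([-19.8,  19.7])) (array([605.2, -37.6,  71.9, 100.1,  43.7,   6.4, 358. ]), array([603.8, -36.8]))
thin (array([ 525.4, -312.2,   13.7,   99.2,   44.2,  -30.8,  227. ]), array([ 524.8, -311.4]))
short (array([446.9, 279.7,  29.9,  60. ,  41. , -12.1, 442. ]), array([446.6, 280.4]))
```

View pics/c2.png

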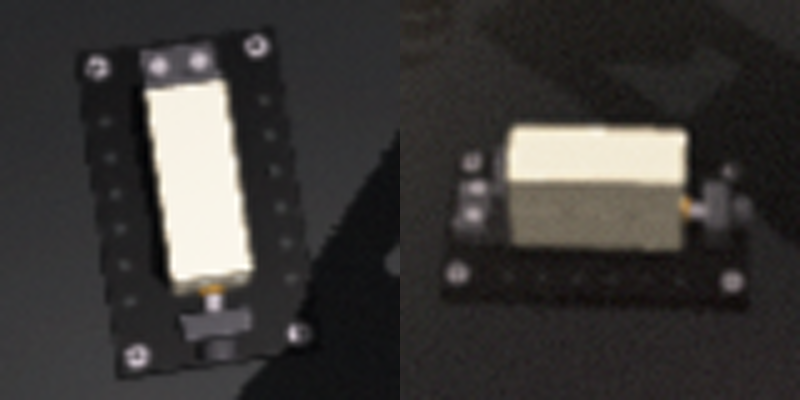

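The crop shows the step block flush over the clamped block: it meets the stop at (185,85) in the left half and lines up at the thumbscrew end. The centre matches base_top within about 0.3 mm, the top is at 72 mm, and the thin and short blocks haven't moved.

```bash
python3 -c "
from h import *
print(ticket.job_done())"
```

```text
the job is handed in; nothing more can be done
None
```

The long, thick white block is wrung onto the clamped block, against the stop and flush to within about 0.3 mm by camera; I released it and handed the job in at about 22 s (no verdict was returned).

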